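# Load the glass oil reservoir into the filling bay

## Robot

A 6-joint arm with a two-finger parallel gripper is mounted at the origin on the work surface. World frame = base frame: x ahead of the robot, y to its left, z up, the work surface at z = 0. Lengths are in m, angles in rad, forces in N, time in s.
With the tool pointing down it reaches from about 0.375 to 0.975 m from the base axis. Payload 3.8 kg.
Tool frame: the origin (TCP) lies midway between the tips of the shut fingers; the grasp point (between the pads) lies 19 mm behind it; z points along the fingers, y is the line along which they close (so a half turn about z gives the same grasp; the last joint's range is limited). The gripper opens to 88 mm and grips with 3 to 60 N. Pads are 18 mm wide; open, the fingers measure 123 mm over their backs; the gripper's body (75 mm by 187 mm) begins 45 mm behind the grasp point.
Start: joints at [1.23, 0.264, 1.604, -0, 1.274, -0.037], TCP at [0.202, 0.644, 0.239] pointing down, gripper open.
Joint ranges: [-2.63, 2.63], [-0.94, 2.18], [0.31, 2.57], [-1.31, 4.45], [0, 2.66], [-2.55, 2.55]. Speed limits (rad/s): [2.57, 2.57, 3.14, 3.14, 3.14, 3.14].

## Interface

Orientations are given as a rotation vector (axis times angle).
In Python, from cell import manip, inverse_kinematics, cams, order gives the robot as it stands. Calls block until the motion is done:
- manip.move_pose(position, orientation): joint-space move of the TCP to a pose.
- manip.move_linear(position, rate=0.15, rot=None): straight line of the TCP; rot=None keeps the orientation; rate is the mean speed in m/s.
- manip.set_joints(angles): joint-space move.
- manip.set_gripper(opening, force=None): finger opening in m; force is the grip in N (None keeps the last); returns when the fingers have stopped.
- manip.dwell(seconds).
- inverse_kinematics(position, orientation): joint angles nearest the present ones, or None.
- manip.state(): the state.
- cams.capture(name): name is "side" or "top"; returns a dict with "image" (400x640x3 uint8, blue, green, red), "z_map" (400x640 float32, m along the optical axis (not along the pixel's ray), 0 where there is no reading), "intrinsics" (3x3 intrinsics, pixels), "k1" (the pictures are not rectified: a ray, as slopes to the right and down, at radius r is drawn at 1 + k1 r^2 times it, then the intrinsics apply), "position" and "orientation" of the camera in the world. Camera axes: x right, y down, z forward; pixel columns grow to the right and rows downward; lengths in m; the calibration is good to about 2 mm. A picture is of the moment at which its call begins.
A pose or a line that the arm cannot do raises manip.IKError and nothing moves.
- order.close_job(): hands the job in; it is judged then, once.
The state is a dict: "clock": time; "joint_pos": joint angles; "joint_velocities": joint speeds; "tau": joint torques, N m; "tool_pos": TCP position; "tcp_rot": TCP orientation; "contact_force": force on the tool from outside, world axes, zero at the start; "moment": the same for the moment, N m; "gripper_width": finger opening in m; "grasp_force": force on a finger pad.
Only numpy, scipy, OpenCV 4.12 (cv2) and the standard library are available. Lean on these libraries where they do the work, as an engineer would, in place of code of your own. Each camera call takes 0.05 s, during which the arm holds its last target. There are 200 camera calls.

## Task

The empty glass oil reservoir is brittle: handle it with a light grip and no knocks. Lift it out of its rack by its two narrow ends, stand it upright on the black rubber mat and let go, then take it again by its broad faces and stand it between the two cheeks in the filling bay, squarely and in the middle of them. Then push the bay's door shut until it snaps onto its catch, and leave the tin in the rack and the other things on the bench where they are.

Things in the scene. Friction and masses are not known exactly. Their poses are not given: they have to be found in the camera images.
- reservoir: Closed clear-glass box with a flush aluminium top, 56 (its x) x 36 (its y) x 80 mm tall, 120 to 250 g; origin at the centre of its underside, z up. The narrow ends are the faces at x = +-28 mm, the broad faces are at y = +-18 mm. It cracks if gripped with more than 20 N, or set down or knocked with more than 25 N; 6 to 10 N of grip carries it.
- rack: Fixed plywood rack, 74 (x) x 110 (y) x 84 mm tall; origin at the centre of its underside. Base 6 mm thick; three upright walls along x, 6 mm thick, 70 mm long, at y = -52, 0, +52 mm, make two slots 46 mm wide, open above and at both x ends. The reservoir stands in either slot, its x axis along it, a tin in the other. No room for fingers at the broad faces.
- mat: Fixed black rubber mat lying on the bench, 130 x 130 x 4 mm; origin at the centre of its underside, its top at z = 4 mm.
- bay: Fixed grey sheet-steel filling bay, an open-topped splash guard, 140 (x) x 160 (y) x 85 mm tall; origin at the centre of its underside, x pointing to its back wall. Floor 5 mm thick, walls 4 mm thick at the back (x = +70 mm) and the sides (y = +-80 mm); the front (x = -70 mm) is closed by the door.
- seat (a point): Point on the bay's floor midway between two upright aluminium cheeks (axes as bay): plates 6 mm thick, 44 mm long in x, tops 75 mm above this floor, inner faces at y = +-34 mm. The reservoir stands here with its x axis along the bay's y, with 6 mm of play at each end; no room for fingers at its ends. 68 mm to the back wall, 72 mm to the shut door.
- door (a joint): Bay door angle, rad: 0 = shut and held by a spring catch, about 1.0 to 1.5 at the start (open towards the robot). The catch is met at about 0.08 rad and needs about 3 to 5 N at the free edge; then the door snaps to 0. The door stays where it is left.
- door_hinge (a point): Point on the door's vertical hinge axis, 47 mm above the bench; turns with the door: its -y axis runs along the door to the free edge, its x axis points inward (into the bay when shut). The grey steel door is 6 mm thick (x = -6 to 0 mm), reaches from y = -6 to -156 mm, from 8 to 86 mm above the bench.
- door_edge (a point): Point on the outer face of the door, half way up, 6 mm from its free edge and 150 mm from the hinge; axes as door_hinge.
- tin: White tin, 52 x 34 x 59 mm tall with a black cap, in the rack's other slot; origin at the centre of its underside. To be left alone.
- jar: Glass jar with a steel lid, 60 mm across, 80 mm tall, standing on the bench; origin at its underside. To be left alone.
- spool: Steel wire spool, 64 mm across, 45 mm tall; origin at its underside. To be left alone.
- screwdriver: Screwdriver lying on the bench, handle to its -x. To be left alone.
Mind the look-alikes: they are no part of the job. Of the things shaped like the mat, the black one is meant.

How it is judged:
On the way, in this order (a step that is already met when the one before it is completed fails the run):
1. the reservoir stands upright on the rubber mat, let go (x of reservoir in the frame of mat between -0.06 and 0.06 m and y of reservoir in the frame of mat between -0.06 and 0.06 m and z of reservoir in the frame of mat below 0.008 m and angle between reservoir's own z axis and vertical below 0.1 rad and contact force between the fingers and reservoir below 0.05 N and linear speed of reservoir below 0.02 m/s), for 0.2 s.
2. the reservoir stands between the cheeks in the bay, let go (x of reservoir in the frame of seat between -0.015 and 0.015 m and y of reservoir in the frame of seat between -0.012 and 0.012 m and z of reservoir in the frame of seat between -0.005 and 0.005 m and angle between reservoir's own z axis and vertical below 0.1 rad and angle between the x axis of reservoir and the y axis of seat, either way round below 0.2 rad and contact force between the fingers and reservoir below 0.05 N), for 0.2 s.
At the end, for the whole second after the job is handed in: Reservoir released, at rest and upright (0.1 rad) on the bay floor between the cheeks: within 15 mm of the seat in x, 12 mm in y, 5 mm in z, long side within 0.2 rad of the bay's y; door below 0.025 rad; tin, jar, spool and screwdriver within 20 mm of their starts (all of step 2 and linear speed of reservoir below 0.02 m/s and value of joint door below 0.025 rad and distance of each of tin, jar, spool, screwdriver from where it was at the start of the episode below 0.02 m); the robot touches nothing.
It fails at once if the glass gripped with more than 20 N on each finger (40 N on the two together) (contact force between the fingers and reservoir above 40 N).
It fails at once if the glass pressed or knocked against rack, mat, bay or arm with more than 25 N (contact force between reservoir and rack above 25 N or contact force between reservoir and mat above 25 N or contact force between reservoir and bay above 25 N or contact force between reservoir and the arm above 25 N).
It fails at once if the reservoir tipped over (angle between reservoir's own z axis and vertical above 0.8 rad).
It fails at once if the tin, jar, spool or screwdriver moved more than 20 mm (distance of any of tin, jar, spool, screwdriver from where it was at the start of the episode above 0.02 m).
It also fails if it takes over 72 s, if anything falls off the work surface, if the arm or the gripper's body presses on something with over 40 N, if the wrist force passes 120 N, or if a joint passes its speed limit or range.

## Working session

There is one attempt and no reset: what is moved stays moved. The work goes in short steps, each a Python script; the robot and the scene stay as the last script left them, time stands still between calls to the robot, and variables do not carry over. Pictures are saved under pics/ and viewed, at most 11 in all, crops included, and the job is handed in when it is done.

```bash
mkdir -p pics; ls
cat > h.py <<'E'
import numpy as np, cv2
from scipy.spatial.transform import Rotation as R
from cell import manip, inverse_kinematics, cams, order
def grab(n,f):
    c=cams.capture(n); cv2.imwrite('pics/'+f+'.png',c['image']); np.savez('pics/'+f+'.npz',**c); return c
def load(f): return dict(np.load('pics/'+f+'.npz'))
def rot(c):
    o=np.array(c['orientation']); return o if o.shape==(3,3) else R.from_rotvec(o).as_matrix()
def ray(c,u,v):
    K=c['intrinsics']; d=np.array([(u-K[0,2])/K[0,0],(v-K[1,2])/K[1,1]]); s=d.copy()
    for _ in range(20): s=d/(1+float(c['k1'])*(s@s))
    return np.array([s[0],s[1],1.])
def px(c,u,v,z=None):
    "world point: by depth, or on plane height z"
    d=rot(c)@ray(c,u,v); p=np.array(c['position'])
    t=(z-p[2])/d[2] if z is not None else float(c['z_map'][int(round(v)),int(round(u))])
    return p+t*d
def down(yaw): # tool z down, tool y (closing) along world angle yaw
    y=np.array([np.cos(yaw),np.sin(yaw),0]); z=np.array([0,0,-1.]); x=np.cross(y,z)
    return R.from_matrix(np.c_[x,y,z]).as_rotvec()
E
python3 - <<'E'
from h import *
for n in('side','top'):
    c=grab(n,n+'0'); print(n,c['position'],c['orientation'],c['intrinsics'],c['k1'])
print(manip.state())
E
```

```text
pics
side [ 0.07635886 -0.50559045  0.70111283] [-2.15517997  0.85044828 -0.3840223 ] [[389.26489952   0.         320.21079786]
 [  0.         389.26489952 200.78525658]
 [  0.           0.           1.        ]] -0.0612867647726479
top [0.31640197 0.02517541 1.20096801] [-2.11787706  2.10957109 -0.20498972] [[450.23419757   0.         317.90349312]
 [  0.         450.23419757 200.94405692]
 [  0.           0.           1.        ]] -0.044263878205524895
{'clock': 0.1, 'joint_pos': array([ 1.23010561e+00,  2.64651059e-01,  1.60524045e+00, -1.53001441e-06,
        1.27369598e+00, -3.68873425e-02]), 'joint_velocities': array([-5.06447390e-04, -5.57459289e-04, -2.67705534e-03, -1.05921588e-04,
        2.91406229e-05, -1.18404079e-03]), 'tau': array([ 7.28392515e-04, -5.03621757e+01, -3.58070362e+01,  7.31775910e-02,
        2.33575684e-02, -4.44295915e-05]), 'tool_pos': array([0.20170618, 0.64348357, 0.23752891]), 'tcp_rot': array([-4.75322772e-01, -3.10504752e+00,  3.07786933e-03]), 'contact_force': array([ 0.68535522, -0.34519775,  0.49690573]), 'moment': array([-0.03770842, -0.0025355 ,  0.00152556]), 'grasp_force': 0.0, 'gripper_width': 0.08773866611242051}
```

View pics/top0.png

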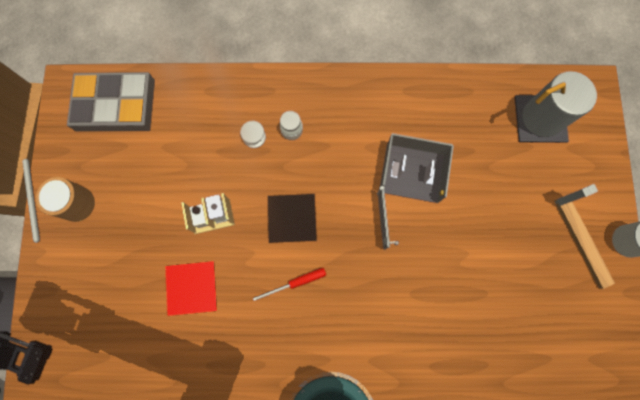

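View pics/side0.png

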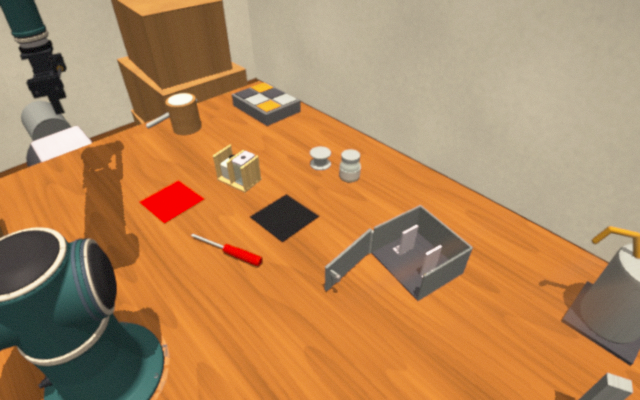

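The top view shows the rack at about (208,212), with the two top faces at (197,216) and (216,208). The black mat is at (292,218) and the red decoy mat at (191,288). The bay is at (418,168), with its door hinge near (382,188) and its free edge near (388,246). The spool is at (252,133), the jar at (290,124) and the screwdriver at (290,284). Next I'll view crops of the rack and the bay.

Run:
```python
from h import *
a=cv2.imread('pics/top0.png'); b=cv2.imread('pics/side0.png')
r=cv2.resize(a[182:242,170:250],(400,300),interpolation=cv2.INTER_CUBIC)
s=cv2.resize(b[140:200,200:280],(400,300),interpolation=cv2.INTER_CUBIC)
cv2.imwrite('pics/c1.png',np.hstack([r,s]))
cv2.imwrite('pics/c2.png',cv2.resize(a[125:255,365:465],(460,598),interpolation=cv2.INTER_CUBIC))
```

```text
(no output)
```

View pics/c1.png

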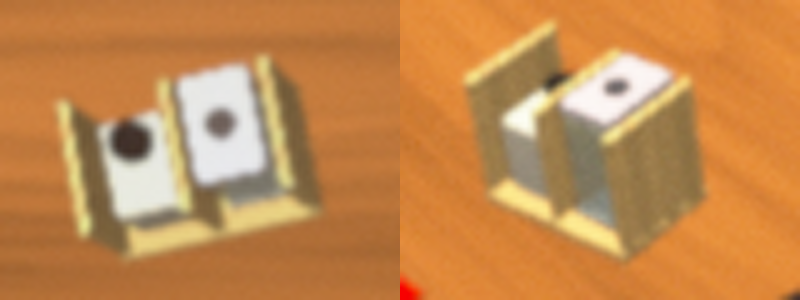

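View pics/c2.png

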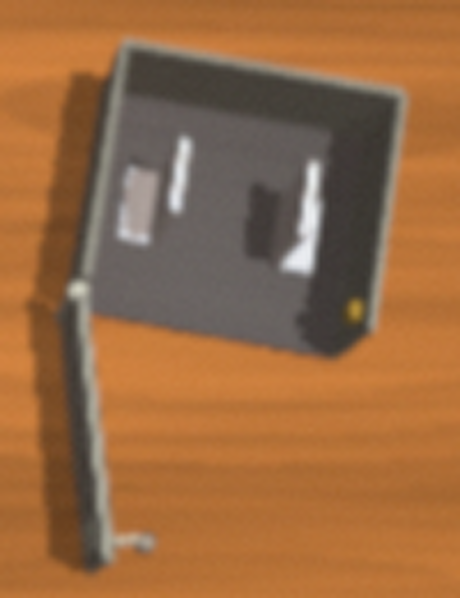

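The reservoir is the taller block with the flush metal top, in the right-hand slot at about pixel (214,207). The tin is the shorter one with the black cap, at about (197,216). In the bay crop the cheeks, hinge and open door are all clear. Now I'll compute poses from these corners.

Run:
```python
from h import *
np.set_printoptions(precision=4,suppress=True)
c=load('top0'); s=load('side0')
f=lambda p,o,k,z,cc=c:px(cc,o[0]+(p[0]+.5)/k-.5,o[1]+(p[1]+.5)/k-.5,z)
def show(n,P): 
    P=np.array(P); print(n,P[:,:2].tolist() if 0 else P[:,:2].round(4).tolist(),'c',P.mean(0)[:2])
    for i in range(len(P)):
        d=(P[i]-P[i-1]); print('   ',np.linalg.norm(d).round(4),np.degrees(np.arctan2(d[1],d[0])).round(1))
T=lambda L,z,o=(170,182),k=5:[f(p,o,k,z) for p in L]
show('res',T([(177,82),(250,64),(270,175),(195,187)],.086))
show('rack',T([(62,103),(263,57),(290,187),(85,235)],.084))
show('res side',[f(p,(200,140),5,.086,s) for p in [(220,52),(272,72),(204,126),(162,103)]])
show('bay',T([(125,43),(405,92),(372,330),(78,288)],.085,(365,125),4.6))
show('cheekL',T([(185,137),(176,212)],.08,(365,125),4.6))
show('cheekR',T([(315,160),(303,250)],.08,(365,125),4.6))
show('door',T([(78,290),(97,565)],.086,(365,125),4.6))
for n,cc in(('top',c),('side',s)):
    m=(cc['image'].max(2)<45).astype(np.uint8)
    k,l,st,ce=cv2.connectedComponentsWithStats(m)
    t=(292,218) if n=='top' else (285,217); i=l[t[1],t[0]]
    print(n,'mat',st[i],px(cc,*ce[i],.004),px(cc,*ce[i]))
for n,uv in dict(jar=(291,122),spool=(252,131),sd1=(325,271),sd2=(254,299)).items(): print(n,px(c,*uv))
print(px(c,214,207),px(c,418,190))
```

```text
res [[0.5485, 0.3195], [0.558, 0.2826], [0.5008, 0.2698], [0.4945, 0.3075]] c [0.5254 0.2948]
    0.0553 12.6
    0.0381 -75.6
    0.0586 -167.3
    0.0382 99.5
rack [[0.5378, 0.3784], [0.5621, 0.2766], [0.4951, 0.2598], [0.4702, 0.3624]] c [0.5163 0.3193]
    0.0695 13.3
    0.1046 -76.6
    0.0691 -165.9
    0.1056 103.6
res side [[0.5488, 0.3234], [0.5586, 0.2863], [0.5013, 0.2693], [0.4967, 0.3034]] c [0.5263 0.2956]
    0.0558 20.9
    0.0383 -75.3
    0.0597 -163.4
    0.0344 97.7
bay [[0.7211, -0.1595], [0.6928, -0.3174], [0.555, -0.2913], [0.5782, -0.1292]] c [ 0.6368 -0.2243]
    0.146 -11.9
    0.1604 -100.2
    0.1402 169.3
    0.1637 81.9
cheekL [[0.6671, -0.1926], [0.6233, -0.186]] c [ 0.6452 -0.1893]
    0.0443 -8.6
    0.0443 171.4
cheekR [[0.654, -0.2656], [0.6016, -0.2563]] c [ 0.6278 -0.261 ]
    0.0531 -10.0
    0.0531 170.0
door [[0.5768, -0.1291], [0.4249, -0.1358]] c [ 0.5009 -0.1324]
    0.1521 2.5
    0.1521 -177.5
top mat [     0      0    640    400 254629] [0.5649 0.0253 0.004 ] [ 0.5664  0.0253 -0.0034]
side mat [     0      0    640    400 252373] [0.6289 0.0809 0.004 ] [0.6309 0.083  0.0015]
jar [0.7561 0.1047 0.078 ]
spool [0.7437 0.2128 0.0434]
sd1 [ 0.3706  0.0136 -0.0016]
sd2 [0.2971 0.1973 0.0129]
[0.5252 0.2951 0.0868] [ 0.5897 -0.2398  0.0042]
```

```bash
cat >> h.py <<'E'
np.set_printoptions(precision=4,suppress=True)
def st(t=''):
    s=manip.state(); print(t,'t%.1f'%s['clock'],s['tool_pos'],'w%.4f g%.1f'%(s['gripper_width'],s['grasp_force']),'F',s['contact_force']); return s
def fz(n=5):
    v=[]
    for _ in range(n): manip.dwell(.02); v.append(manip.state()['contact_force'])
    return np.mean(v,0)
def lower(p,zmax,zmin,dF=1.5,rotv=None):
    "step down by 0.7 mm until the upward force rises by dF"
    manip.dwell(.15); b=fz()[2]; z=zmax
    while z>zmin:
        z-=.0007; manip.move_linear([p[0],p[1],z],rate=.03); f=fz(2)[2]
        if f-b>dF: break
    print('set down z%.4f rise %.1f'%(z,f-b)); return z
E
python3 - <<'E'
from h import *
c=load('top0')
Q=[px(c,*p,.004) for p in [(268,195),(315,194),(316,241),(269,243)]]; print('mat',np.mean(Q,0),np.array(Q)[:,:2])
p=[.5257,.295]; yaw=np.radians(13)
q=inverse_kinematics([*p,.2],down(yaw)); print(q)
if abs(q[5])>1.2: yaw+=np.pi; print(inverse_kinematics([*p,.2],down(yaw)))
manip.move_pose([*p,.2],down(yaw)); b=st('above')
manip.move_linear([*p,.105],rate=.15)
z=.105
while z>.0465:
    z-=.01; z=max(z,.046); manip.move_linear([*p,z],rate=.06)
    if np.linalg.norm(manip.state()['contact_force']-b['contact_force'])>6: print('contact');break
st('down'); grab('top','top1'); grab('side','side1')
E
```

```text
mat [0.5113 0.1027 0.004 ] [[0.5744 0.1691]
 [0.5776 0.0411]
 [0.4494 0.0377]
 [0.4436 0.163 ]]
[ 0.4701  0.1558  1.8064 -0.      1.1793  0.2432]
above t1.8 [0.5254 0.296  0.2002] w0.0883 g0.0 F [-0.6994  0.0059  0.6222]
down t4.5 [0.5252 0.2947 0.0453] w0.0882 g0.0 F [0.5668 0.6079 0.7822]
```

Run:
```python
from h import *
manip.set_gripper(.05,force=8); s=st('grip')
if .052<s['gripper_width']<.06:
    z=s['tool_pos'][2]; manip.dwell(.2); st('hold')
    p=[.5257,.295]
    manip.move_linear([*p,.06],rate=.04); st('l1')
    manip.move_linear([*p,.175],rate=.12); st('lifted'); grab('side','side2')
```

```text
grip t5.2 [0.5261 0.2951 0.0462] w0.0558 g8.0 F [ 0.7508 -0.0992  1.4023]
hold t5.4 [0.5261 0.2951 0.0463] w0.0559 g8.0 F [ 1.882  -0.1504  1.0997]
l1 t5.9 [0.5257 0.2951 0.0603] w0.0561 g8.0 F [-0.0158 -0.0716 -2.1878]
lifted t7.0 [0.525  0.2946 0.1738] w0.0561 g8.0 F [-1.8306  0.4567 -1.9007]
```

View pics/side2.png

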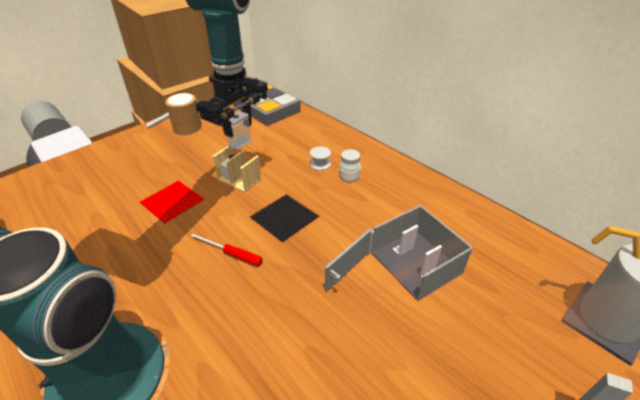

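The reservoir is held clear of the rack, at about (238,130), and hangs straight. Next is the mat.

Run:
```python
from h import *
m=[.511,.103]; y=np.radians(80)
manip.move_linear([*m,.15],rate=.2,rot=down(y)); st('over mat')
manip.move_linear([*m,.052],rate=.08); manip.move_linear([*m,.0465],rate=.03)
z=lower(m,.0465,.041)
st('set'); manip.set_gripper(.086); s=st('open'); manip.dwell(.4)
manip.move_linear([*m,.07],rate=.06); manip.move_linear([*m,.16],rate=.2)
print(inverse_kinematics([*m,.16],down(np.radians(-10))))
manip.move_linear([.511,.25,.22],rate=.25)
grab('top','top3'); a=grab('side','side3'); st()
t=cv2.imread('pics/top3.png')
cv2.imwrite('pics/c3.png',np.hstack([cv2.resize(t[170:250,250:350],(400,320),interpolation=cv2.INTER_CUBIC),cv2.resize(a['image'][160:240,240:340],(400,320),interpolation=cv2.INTER_CUBIC)]))
```

```text
over mat t8.4 [0.511  0.1032 0.1499] w0.0560 g8.0 F [-0.0195  0.1889 -2.4737]
set down z0.0437 rise 5.5
set t11.5 [0.5112 0.103  0.0442] w0.0560 g8.0 F [-1.6558  0.2637  3.5956]
open t12.1 [0.511  0.103  0.0436] w0.0858 g0.0 F [ 0.6549  0.9482 -0.11  ]
[ 0.1511  0.0378  2.0139 -0.      1.0899  0.3256]
 t14.6 [0.5102 0.2484 0.2184] w0.0858 g0.0 F [ 0.3046 -0.243   0.9543]
```

View pics/c3.png

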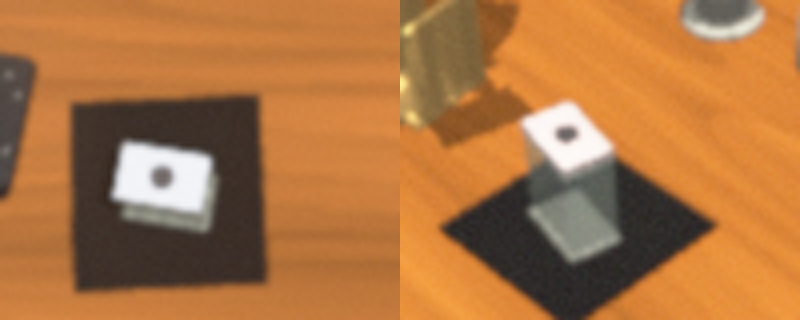

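The reservoir stands upright on the black mat, with its top's centre at crop (162,177). Before carrying it, I'll cross-check the cheeks in the side view.

Run:
```python
from h import *
c=load('top3'); s=load('side3')
f=lambda p,o,k,z,cc=c:px(cc,o[0]+(p[0]+.5)/k-.5,o[1]+(p[1]+.5)/k-.5,z)
P=np.array([f(p,(250,170),4,.084) for p in[(122,141),(213,153),(206,213),(112,198)]]);print(P.mean(0),[np.degrees(np.arctan2(*(P[i]-P[j])[1::-1])) for i,j in((0,1),(3,2),(0,3),(1,2))], f((162,177),(250,170),4,.084))
P=np.array([f(p,(240,160),4,.084,s) for p in[(523,122),(571,101),(615,147),(567,172)]]);print(P.mean(0))
t=c['image'];cv2.imwrite('pics/c4.png',np.hstack([cv2.resize(t[145:205,380:430],(400,480),interpolation=cv2.INTER_CUBIC),cv2.resize(s['image'][218:278,393:443],(400,480),interpolation=cv2.INTER_CUBIC)]))
```

```text
[0.5093 0.1016 0.084 ] [np.float64(82.57302826439978), np.float64(81.07930781254164), np.float64(-8.609703707015791), np.float64(-5.918895092697708)] [0.5088 0.1024 0.084 ]
[ 0.6893 -0.0692  0.084 ]
```

View pics/c4.png

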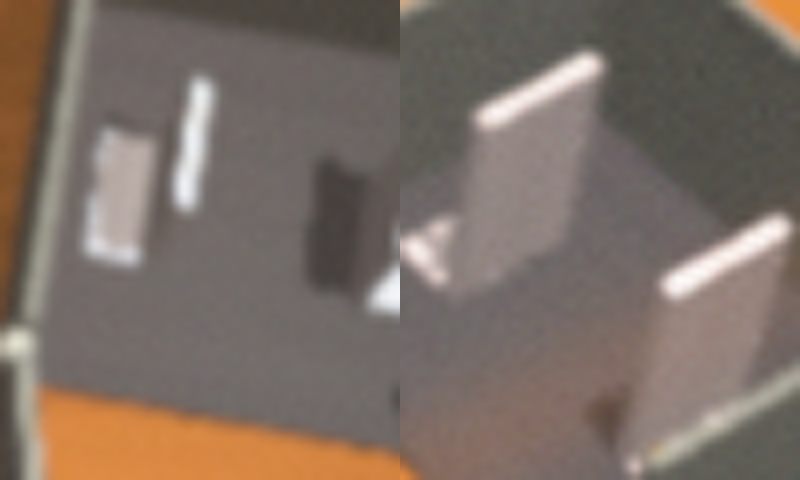

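The side crop shows both cheek-top strips clearly, centred at (539,90) and (730,256). In the top crop the left strip is centred at (194,144).

Run:
```python
from h import *
c=load('top3'); s=load('side3')
f=lambda p,o,k,z,cc=c:px(cc,o[0]+(p[0]+.5)/k-.5,o[1]+(p[1]+.5)/k-.5,z)
S=np.array([f((p[0]-400,p[1]),(393,218),8,.08,s) for p in[(480,118),(598,62),(672,286),(788,226)]])
L=(S[0]+S[1])/2;Rr=(S[2]+S[3])/2; d=L-Rr
print(S[:,:2],L,Rr,'mid',(L+Rr)/2,np.linalg.norm(d),np.degrees(np.arctan2(d[1],d[0])), [np.degrees(np.arctan2(*(S[i+1]-S[i])[1::-1])) for i in(0,2)])
T=np.array([f(p,(380,145),8,.08) for p in[(203,78),(185,210)]]); print('top L',T.mean(0),T[:,:2])
P=np.array([f((p[0]-400,p[1]),(240,160),4,.084,s) for p in[(523,122),(571,101),(615,147),(567,172)]]);print('res side',P.mean(0))
# pick up by broad faces
m=[.5105,.1025]; y=np.radians(-9.5)
manip.move_pose([*m,.17],down(y)); b=manip.state()['contact_force']
manip.move_linear([*m,.1],rate=.15)
for z in(.09,.075,.06,.046):
    manip.move_linear([*m,z],rate=.08)
    if np.linalg.norm(manip.state()['contact_force']-b)>6: print('contact',z);break
st('down'); manip.set_gripper(.03,force=8); s=st('grip'); manip.dwell(.2)
manip.move_linear([*m,.06],rate=.04); manip.move_linear([*m,.18],rate=.15); st('lift')
```

```text
[[ 0.6231 -0.186 ]
 [ 0.6654 -0.1953]
 [ 0.6108 -0.2596]
 [ 0.6514 -0.2686]] [ 0.6442 -0.1906  0.08  ] [ 0.6311 -0.2641  0.08  ] mid [ 0.6377 -0.2274  0.08  ] 0.07462989417837092 79.88887218185178 [np.float64(-12.420061969889108), np.float64(-12.559273046778612)]
top L [ 0.6452 -0.1892  0.08  ] [[ 0.6673 -0.1929]
 [ 0.623  -0.1855]]
res side [0.509 0.1   0.084]
down t17.6 [0.5097 0.1024 0.0452] w0.0860 g0.0 F [0.4538 0.3015 0.282 ]
grip t18.4 [0.5103 0.1025 0.046 ] w0.0362 g7.9 F [-1.2303 -0.091   1.1133]
lift t20.1 [0.5096 0.1023 0.1788] w0.0362 g7.9 F [ 0.0587 -0.3185 -0.4386]
```

Run:
```python
from h import *
p=[.640,-.2245]
manip.move_linear([*p,.18],rate=.2,rot=down(np.radians(-10.3))); manip.move_linear([*p,.14],rate=.1); manip.dwell(.2); st('over seat')
a=grab('top','top5')['image']; b=grab('side','side5')['image']
cv2.imwrite('pics/c5.png',np.hstack([cv2.resize(a[125:225,370:470],(400,400),interpolation=cv2.INTER_CUBIC),cv2.resize(b[185:305,370:490],(400,400),interpolation=cv2.INTER_CUBIC)]))
```

```text
over seat t22.8 [ 0.6407 -0.2248  0.141 ] w0.0362 g7.9 F [-0.8055  0.834  -1.6722]
```

View pics/c5.png

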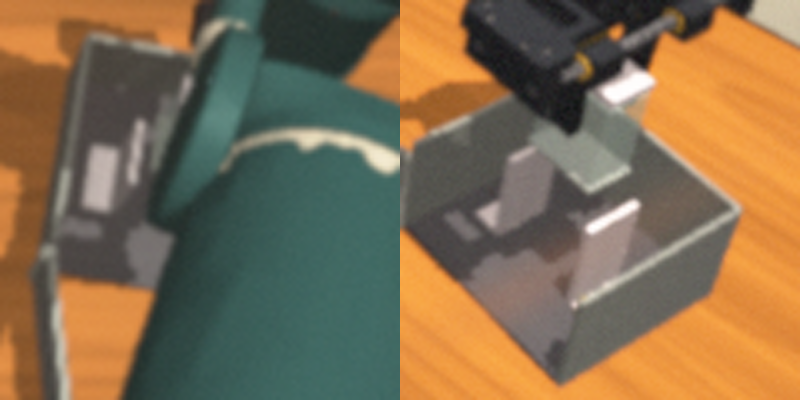

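The side view shows the glass hanging upright and parallel to the cheeks, with its underside centred over the gap between them. I'll lower it while watching the force.

Run:
```python
from h import *
p=[.640,-.2245]; b=fz(10); ok=True
z=.14
while z>.0495:
    z=max(z-.006,.0495); manip.move_linear([*p,z],rate=.05); f=fz(2)-b
    if np.linalg.norm(f)>4: print('contact',z,f); ok=False; break
if ok:
    lower(p,z,.0445); st('set')
    manip.set_gripper(.06); manip.dwell(.4); st('open')
    manip.move_linear([*p,.075],rate=.06); manip.move_linear([*p,.2],rate=.2)
    manip.move_linear([.5,-.02,.25],rate=.3); st()
    a=grab('top','top6')['image']; b=grab('side','side6')['image']
    cv2.imwrite('pics/c6.png',np.hstack([cv2.resize(a[125:255,365:465],(400,520),interpolation=cv2.INTER_CUBIC),cv2.resize(b[185:341,370:490],(400,520),interpolation=cv2.INTER_CUBIC)]))
```

```text
set down z0.0467 rise 2.6
set t29.2 [ 0.64   -0.2245  0.047 ] w0.0360 g7.9 F [-0.6402  0.3681  0.4039]
open t30.1 [ 0.64   -0.2245  0.0467] w0.0601 g0.0 F [-0.1679  0.8888  0.1421]
 t32.5 [ 0.5003 -0.0206  0.2493] w0.0600 g0.0 F [-0.1718  0.4354 -1.3589]
```

View pics/c6.png

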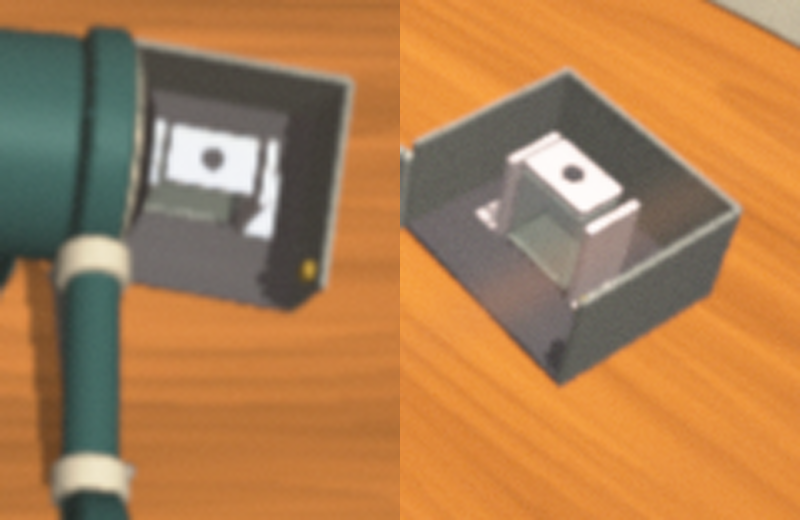

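The reservoir is standing squarely between the cheeks with even gaps on each side. Now I'll shut the door with closed fingers sweeping along its outer face.

```bash
cat > door.py <<'E'
from h import *
H=np.array([.580,-.130]); B=np.radians(-10.3); Z=.055; r=.135
def pose(th,off): # th door angle; off: tool centre outward from the inner face plane
    n=np.array([np.cos(B-th),np.sin(B-th)]); e=np.array([n[1],-n[0]]) # inward normal, along door
    return np.r_[H+r*e-off*n,Z], down(B-th+np.pi/2), n
E
python3 - <<'E'
from door import *
manip.set_gripper(0.0,force=5)
p,o,n=pose(1.35,.06); q=inverse_kinematics([p[0],p[1],.2],o); print(p,q)
manip.move_pose([p[0],p[1],.2],o); manip.move_linear(p,rate=.2); b=fz(5); st('start')
log=[]; thr=20
def go(th,off,rate):
    p,o,n=pose(th,off); manip.move_linear(p,rate=rate,rot=o); return -(fz(1)-b)[:2]@n[:2]
go(1.35,.03,.1)
for th in np.arange(1.3,.19,-.1):
    f=go(th,.018,.12); log.append((round(th,2),round(f,1)))
    if f>12: print('stop');break
print(log); st()
s=grab('side','side7')['image']; cv2.imwrite('pics/c7.png',cv2.resize(s[185:335,290:490],(800,600),interpolation=cv2.INTER_CUBIC))
E
```

```text
[ 0.4427 -0.0756  0.055 ] [-0.2246 -0.1453  2.1091 -0.      1.1778 -0.2656]
start t35.0 [ 0.4445 -0.0758  0.0567] w0.0001 g0.0 F [ 0.2888 -0.8367  0.325 ]
[(np.float64(1.3), np.float64(0.3)), (np.float64(1.2), np.float64(1.2)), (np.float64(1.1), np.float64(0.7)), (np.float64(1.0), np.float64(-0.1)), (np.float64(0.9), np.float64(0.7)), (np.float64(0.8), np.float64(0.4)), (np.float64(0.7), np.float64(-1.0)), (np.float64(0.6), np.float64(0.3)), (np.float64(0.5), np.float64(0.3)), (np.float64(0.4), np.float64(-0.3)), (np.float64(0.3), np.float64(0.4)), (np.float64(0.2), np.float64(0.8))]
 t38.9 [ 0.5128 -0.2483  0.055 ] w0.0007 g0.0 F [-0.6218 -0.3376  0.8785]
```

View pics/c7.png

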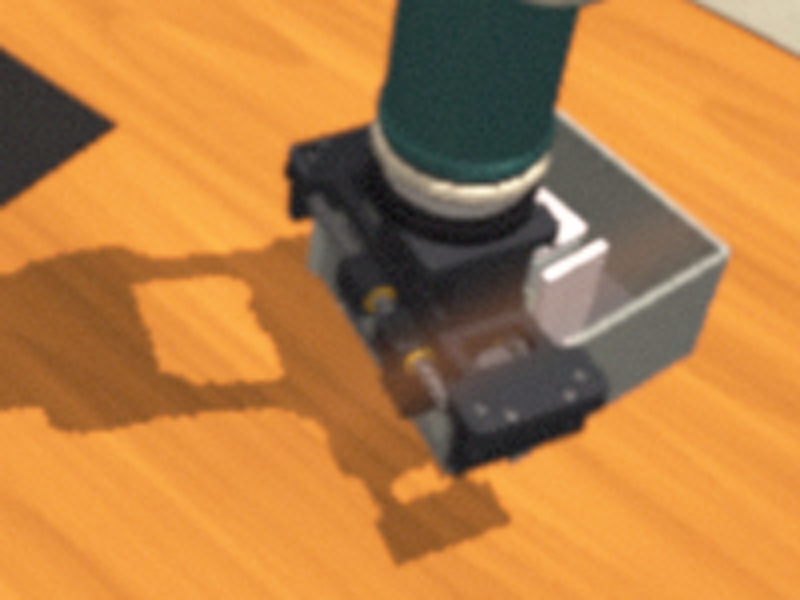

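The door is nearly shut, pushed along under the gripper with its free edge near (440,460). I'll keep pushing in fine steps to get past the catch.

Run:
```python
from door import *
p,o,n=pose(.2,.018); b=np.array([.3,-.3,.5]); log=[]
ths=np.r_[np.arange(.17,-.1,-.012)]
for th in ths:
    p,o,n=pose(max(th,0),.018+.135*min(th,0)); manip.move_linear(p,rate=.05,rot=o); f=-(fz(3)-b)[:2]@n
    log.append((round(float(th),3),round(float(f),1)))
    if f>11: break
print(log); st()
```

```text
[(0.17, -0.0), (0.158, 0.6), (0.146, 0.1), (0.134, 0.5), (0.122, 0.1), (0.11, 0.4), (0.098, 0.3), (0.086, 0.6), (0.074, 0.7), (0.062, 0.3), (0.05, 4.7), (0.038, 4.5), (0.026, 2.3), (0.014, 1.2), (0.002, 0.6), (-0.01, 0.4), (-0.022, 0.9), (-0.034, 4.8), (-0.046, 10.1), (-0.058, 15.1)]
 t44.9 [ 0.5419 -0.2602  0.0548] w0.0006 g7.3 F [-13.9306   1.8941  10.9475]
```

The catch gave way at about 4.7 N, then the force rose hard against the stop. I'll back off and check.

Run:
```python
from door import *
p,o,n=pose(0,.07); manip.move_linear(p,rate=.1); manip.move_linear([p[0],p[1],.2],rate=.2); manip.move_linear([.45,.1,.28],rate=.3); manip.dwell(.3); st()
a=grab('top','top8')['image']; b=grab('side','side8')['image']
cv2.imwrite('pics/c8.png',np.hstack([cv2.resize(a[90:330,170:470],(400,320)),cv2.resize(b[185:305,340:490],(400,320),interpolation=cv2.INTER_CUBIC)]))
```

```text
t48.2 [0.4501 0.0993 0.2798] w0.0004 g0.0 F [ 0.1529  0.7902 -0.316 ]
```

View pics/c8.png

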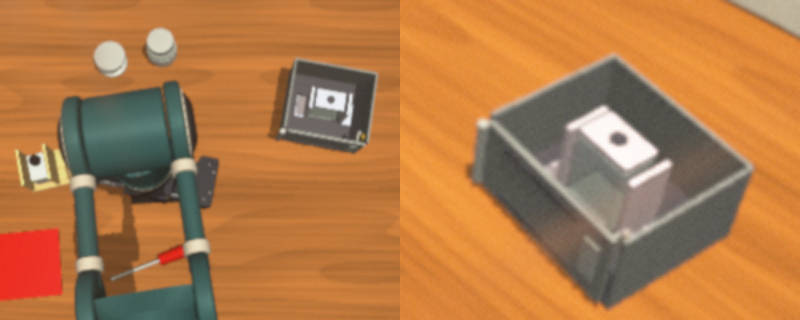

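The door is shut flush, the reservoir is upright between the cheeks, and the jar, spool, tin and screwdriver haven't moved. I'm handing the job in.

```bash
python3 -c "
from h import *
print(order.close_job())"
```

```text
the job is handed in; nothing more can be done
None
```

The job is handed in, with no verdict returned: the reservoir went via the black mat and stands upright between the cheeks, the door snapped shut on its catch, and the last pictures show the tin, jar, spool and screwdriver in place.

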